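# Stack the empty tote over the filled one in the art room

## Robot

A 6-joint arm with a two-finger parallel gripper is mounted at the origin on the work surface. World frame = base frame: x ahead of the robot, y to its left, z up, the work surface at z = 0. Lengths are in m, angles in degrees, forces in N, time in s.
With the tool pointing down it reaches from about 0.35 to 0.875 m from the base axis. Payload 4.2 kg.
Tool frame: the origin (TCP) lies midway between the tips of the shut fingers; the grasp point (between the pads) lies 19 mm behind it; y points along the fingers, z is the direction in which the jaws open and shut, and the axes are right-handed (so a half turn about y gives the same grasp; the last joint's range is limited). The gripper opens to 87 mm and grips with 3 to 60 N. Pads are 19 mm wide; open, the fingers measure 117 mm over their backs; the gripper's body (75 mm by 190 mm) begins 51 mm behind the grasp point.
Start: joints at [-53.709, 22.042, 0.453, 0, -68.411, -14.817], TCP at [0.229, -0.582, 0.223] pointing down, gripper open.
Joint ranges: [-179.83, 179.83], [-69.29, 118.12], [-61.27, 80.66], [-181.25, 117.63], [-171.15, -9.14], [-177.46, 177.46]. Speed limits (degrees/s): [159.86, 159.86, 180, 180, 180, 180].

## Interface

Orientations are given as [roll, pitch, yaw] about the fixed x, y, z axes, in that order (R = Rz(yaw) Ry(pitch) Rx(roll)).
In Python, from workcell import env gives the robot as it stands. The module is installed in compiled form; this text tells all that it offers. Calls block until the motion is done:
- env.goto(position, orientation): joint-space move of the TCP to a pose.
- env.move_straight(position, rotation=None, rate=0.15, force_limit=None): straight line of the TCP; rotation=None keeps the orientation; rate is the mean speed in m/s. With force_limit (N) it stops when the force on the tool has changed by that much, and returns True; else False.
- env.set_joints(angles): joint-space move.
- env.gripper_to(opening, grasp_force=None): opening from 0.0 (shut) to 1.0 (fully open); grasp_force is the grip in N (None keeps the last); returns when the fingers have stopped.
- env.dwell(seconds).
- env.inverse_kinematics(position, orientation): joint angles nearest the present ones, or None.
- env.read_state(): the state.
- env.grab_frame(name): name is "scene" or "top" or "wrist"; returns a dict with "image" (384x512x3 uint8, blue, green, red), "fx", "fy", "cx", "cy" (pixels), "position" and "orientation" of the camera in the world. Camera axes: x right, y up, looking along -z (the intrinsics and any distortion apply to the point x, -y, -z); pixel columns grow to the right and rows downward; lengths in m; the calibration is good to about 2 mm. A picture is of the moment at which its call begins. There is no depth.
A pose or a line that the arm cannot do raises env.Unreachable and nothing moves.
- env.close_job(): hands the job in, once; it reports no verdict.
Trained networks look in a picture, given as the dict that the camera call returned (one of the last four; its "shot" number tells which), for a name from the list of things; names that differ only in an ending like _2 or _b are one class to them, and where a whole thing is asked for, a point or a joint stands for the part that bears it (a point fixed in the world has none). Each returns a list of dicts, best first, with "score" (0 to 1); they miss things now and then, are a little off and sometimes report something else, mostly with a low value. They report only what shows in the picture. A call takes as long as a camera call.
- env.search_frame(picture, thing): "xyz" ([x, y, z] in m, in world coordinates, good to about 4 mm: the middle of the surface that is visible of it).
- env.trace(picture, thing): "mask" (384x512 bool, what is visible of it).
The state is a dict: "clock": time; "joint_positions": joint angles; "qvel": joint speeds; "joint_torque": joint torques, N m; "position": TCP position; "tool_rot": TCP orientation; "force": force on the tool from outside, world axes, zero at the start; "wrist_torque": the same for the moment, N m; "opening": opening from 0.0 (shut) to 1.0 (fully open).
Only numpy, scipy, OpenCV 4.12 (cv2) and the standard library are available. Lean on these libraries where they do the work, as an engineer would, in place of code of your own. Each camera call takes 0.05 s, during which the arm holds its last target. There are 200 camera calls.

## Task

Paint jars stand in the blue tote on its plywood dock, so the empty grey tote has to stack on top of it, not nest inside: lift the grey tote by its middle bar, turn it half a turn so that its orange end lies over the blue tote's plain end, and set its feet gently on the blue tote's side rims about 2 cm short of the pockets, on the side away from the blue tote's orange end. Keeping it resting lightly on the rims, slide it towards the blue tote's orange end, feeling for the pockets, until all its feet drop into them, then let go. Never push hard, keep the tote off the jars, and leave everything else on the bench where it is.

Things in the scene. Friction and masses are not known exactly. Their poses are not given: they have to be found in the camera images.
- dock: Plywood dock fixed to the bench, 290 x 190 x 6 mm; origin under its centre, at bench height. Its +x points to the orange end of the blue tote that it carries. The blue tote's centre stands anywhere from 12 mm short to 12 mm beyond the dock's centre along the dock's x, centred sideways, held tight (gives only over 80 N). That offset is not reported: feel (or see) it.
- dock_rim (a point): Point fixed to the dock, over its centre at the height of the blue tote's rim (86 mm above the bench); axes as the dock. Blue tote: 240 x 172 x 80 mm, ends only 62 mm above the bench. Its flat side rims run along x, 68 to 86 mm from the middle line. From its own centre each rim has open slots 26 mm long at x = +70, -30 and pockets 24 long, 6 deep at x = +30, -70 mm.
- tote_centre (a point): Centre of the loose grey tote, half-way up (40 mm above its underside); x towards its orange end, z up. 240 x 172 x 80 mm, 0.36 to 0.59 kg, same moulding as the blue. Starts on the bench turned roughly like the blue one. Standing on the blue rims this point is 118 mm, in the pockets 112 mm above the bench. Contact force between it and the blue tote or dock must stay below 25 N, so touch down slower than 8 mm/s.
- tote_bar (a point): Top middle of the grey tote's carrying bar, over the tote's centre, 75 mm above its underside; axes as the tote. The bar is 12 mm thick along x, 126 mm along y, and reaches down to the tote's floor (4 mm thick); free room for fingers both sides; the tote's rims stand 5 mm higher than the bar.
- tote_foot (a point): One sole of the grey tote's four feet: x = 70, y = 71, 8 mm above the underside. Feet at x = +70 and -30 mm from the tote's centre on both sides, 20 mm along x, reaching 82 mm from the middle line. Turned like the blue tote they fall through its slots; turned half round they ride on its rims and drop 6 mm into its pockets when the two centres agree within 2 mm. Sideways play is about 6 mm.
- tote_mark (a point): Middle of the grey tote's orange end, 120 mm along +x from the tote's centre, 40 mm above its underside.
- jar1: Red paint jar with white cap standing in the blue tote, 42 mm across, 50 mm tall, top about 60 mm above the bench; origin at its foot. Not to be touched.
- jar2: Yellow paint jar, same size, standing in the blue tote; origin at its foot. Not to be touched.
- tape: Roll of paper tape lying flat, 96 mm across, 24 mm tall, bystander; origin at its underside.
- brush: Paint brush lying on the left side of the bench, bystander.
- hammer: Hammer lying on the right side of the bench, bystander.

How it is judged (in metres and radians):
On the way:
1. the grey tote, turned half round, rests with its feet on the blue tote's rims, short of the pockets (from 45 mm short to 3 mm beyond the dock's centre) (x of tote_centre in the frame of dock between -0.045 and 0.003 m and y of tote_centre in the frame of dock between -0.008 and 0.008 m and z of tote_centre in the frame of dock between 0.1155 and 0.1205 m and angle between tote_centre's own z axis and vertical below 0.04 rad and x of tote_mark in the frame of dock below -0.08 m and contact force between tote and dock above 0.5 N), for 0.2 s.
At the end, for the whole second after the job is handed in: The grey tote, turned half round to the blue one, stands in the blue tote's four pockets: its centre 109.5 to 114 mm above the bench (112 seated, 118 on the rims), within 16 mm lengthwise and 8 mm sideways of the dock's centre, level within 0.025 rad, in line within 0.08 rad, at rest and released (x of tote_centre in the frame of dock between -0.016 and 0.016 m and y of tote_centre in the frame of dock between -0.008 and 0.008 m and z of tote_centre in the frame of dock between 0.1095 and 0.114 m and angle between tote_centre's own z axis and vertical below 0.025 rad and angle between the x axis of tote_centre and the x axis of dock, either way round below 0.08 rad and x of tote_mark in the frame of dock below -0.08 m and linear speed of tote below 0.01 m/s and contact force between the fingers and tote below 0.1 N); the robot touches nothing.
It fails at once if the grey tote is pushed or dropped on the blue tote or dock with more than 25 N (contact force between tote and dock above 25 N).
It fails at once if the grey tote or the fingers touch a jar (over 0.5 N) (contact force between any of tote, the fingers and jar1 above 0.5 N or contact force between any of tote, the fingers and jar2 above 0.5 N).
It fails at once if another thing on the bench is moved more than 20 mm (distance of any of pail, pail_lid, tumbler, tape, brush, hammer from where it was at the start of the episode above 0.02 m).
It also fails if it takes over 72 s, if anything falls off the work surface, if the arm or the gripper's body presses on something with over 40 N, if the wrist force passes 120 N, or if a joint passes its speed limit or range.

## Working session

There is one attempt and no reset: what is moved stays moved. The work goes in short steps, each a Python script; the robot and the scene stay as the last script left them, time stands still between calls to the robot, and variables do not carry over. Pictures are saved under pics/ and viewed, about 8 in all and at most 12, crops included, and the job is handed in when it is done.

```bash
ls; mkdir -p pics; python3 - <<'E'
from workcell import env
import cv2,numpy as np
s=env.read_state();print(s['clock'],s['position'],s['tool_rot'],s['force'])
ims=[]
for n in('scene','top'):
    f=env.grab_frame(n);print(n,f['position'],f['orientation'],f['fx'],f['fy'],f['cx'],f['cy'],[k for k in f])
    ims.append(f['image'])
    for t in('dock','tote_centre','tote_bar','tote_mark','tote_foot','dock_rim','jar1','jar2','tape'):
        r=env.search_frame(f,t)
        print(t,[(np.round(q['xyz'],3).tolist(),round(q['score'],2)) for q in r[:3]])
cv2.imwrite('pics/a.png',ims[0]);cv2.imwrite('pics/b.png',ims[1])
print(env.read_state()['clock'])
E
```

```text
pics
0.0 [ 0.22858944 -0.58105188  0.22146442] [-8.98760805e+01  4.84655957e-03  2.14618225e+01] [-0.09366077 -0.37190964  0.21660222]
scene [ 1.32668244 -0.4763948   0.72525589] [ 5.30794727e+01 -5.31562843e-02  5.83283189e+01] 370.5637883665448 370.5637883665448 257.13582125375393 192.88711695536722 ['image', 'fx', 'fy', 'cx', 'cy', 'position', 'orientation', 'shot']
dock [([0.556, 0.181, 0.03], 0.98)]
tote_centre [([0.546, -0.216, 0.044], 0.87)]
tote_bar [([0.546, -0.215, 0.043], 0.67)]
tote_mark [([0.543, -0.211, 0.045], 0.71)]
tote_foot [([0.548, -0.217, 0.044], 0.75)]
dock_rim [([0.556, 0.177, 0.033], 0.84)]
jar1 [([0.578, 0.177, 0.048], 0.55), ([0.48, 0.204, 0.05], 0.5)]
jar2 [([0.578, 0.177, 0.048], 0.55), ([0.48, 0.204, 0.05], 0.5)]
tape [([0.767, 0.021, 0.021], 0.59)]
top [ 0.23136311 -0.00354023  1.77866716] [ 12.40347249   0.18389455 -89.63520952] 487.61243852368807 487.61243852368807 255.673574027132 191.37973095507115 ['image', 'fx', 'fy', 'cx', 'cy', 'position', 'orientation', 'shot']
dock [([0.759, 0.024, 0.026], 0.73), ([0.514, 0.187, 0.007], 0.69)]
tote_centre [([0.525, -0.208, 0.001], 0.7)]
tote_bar [([0.528, -0.216, 0.003], 0.91)]
tote_mark [([0.527, -0.213, 0.003], 0.58)]
tote_foot [([0.528, -0.213, 0.002], 0.74)]
dock_rim [([0.514, 0.187, 0.012], 0.83)]
jar1 [([0.562, 0.184, 0.06], 0.58)]
jar2 [([0.562, 0.184, 0.06], 0.58)]
tape [([0.762, 0.02, 0.027], 0.66)]
1.0
```

View pics/a.png

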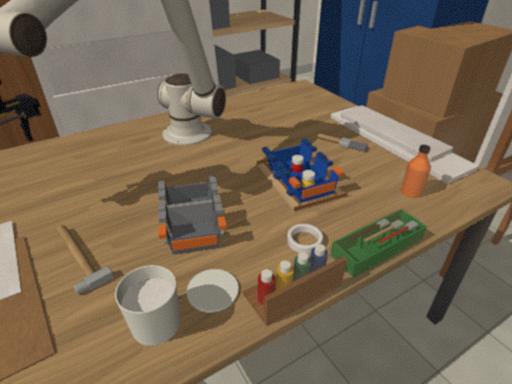

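```bash
python3 -c "
import cv2
i=cv2.imread('pics/b.png');print(i.shape)
c=i[60:300,130:450];cv2.imwrite('pics/b2.png',cv2.resize(c,(800,600),interpolation=cv2.INTER_CUBIC))"
```

```text
(384, 512, 3)
```

View pics/b2.png

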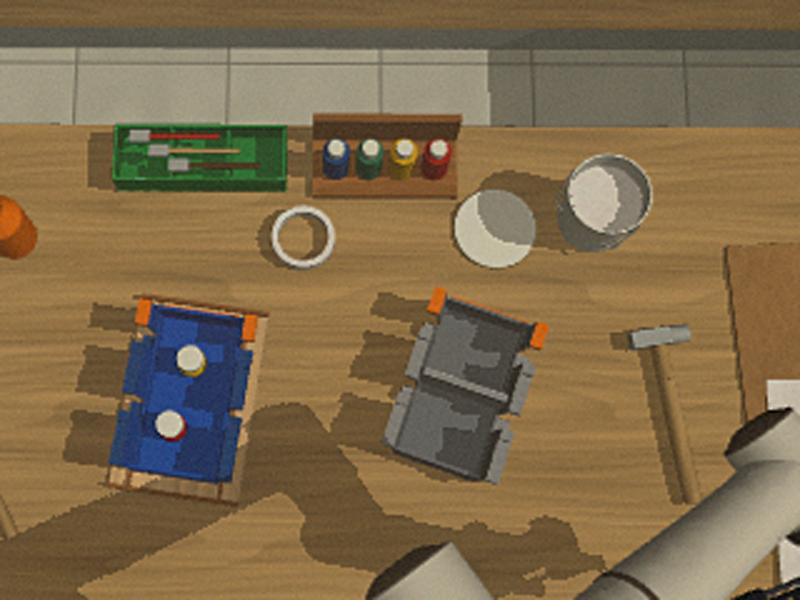

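```bash
cat >h.py <<'E'
from workcell import env
import cv2,numpy as np,pickle
from scipy.spatial.transform import Rotation as R
def cam(f): return R.from_euler('xyz',f['orientation'],degrees=True).as_matrix(),np.array(f['position'])
def project(f,P):
    M,t=cam(f);q=(np.atleast_2d(P)-t)@M
    return np.c_[f['cx']+f['fx']*q[:,0]/-q[:,2],f['cy']-f['fy']*q[:,1]/-q[:,2]]
def atz(f,uv,z):
    M,t=cam(f);uv=np.atleast_2d(uv)
    d=np.c_[(uv[:,0]-f['cx'])/f['fx'],-(uv[:,1]-f['cy'])/f['fy'],-np.ones(len(uv))]@M.T
    return t+d*((z-t[2])/d[:,2])[:,None]
E
python3 - <<'E'
from h import *
D={}
def shot(k,p,yaw):
    env.goto(p,[-90,0,yaw]);env.dwell(.3)
    f=env.grab_frame('wrist');D[k]=f
    cv2.imwrite(f'pics/{k}.png',f['image']);print(k,f['position'],f['orientation'],f['fx'],f['cx'],f['cy'])
    print(env.read_state()['joint_positions'])
    f['masks']={t:env.trace(f,t)[:2] for t in(['tote_centre'] if k[0]=='g' else ['dock','jar1','jar2'])}
    f['xyz']={t:env.search_frame(f,t)[:2] for t in f['masks']};print(f['xyz'])
shot('g1',[.53,-.21,.38],70); shot('g2',[.47,-.19,.38],70)
shot('b1',[.52,.185,.38],82); shot('b2',[.46,.185,.38],82)
pickle.dump(D,open('D.pkl','wb'))
print(env.read_state()['clock'])
for p,ys in(([.53,-.21,.06],(70,-110)),([.51,.187,.15],(82,-98))):
    for y in ys: print(y,env.inverse_kinematics(p,[-90,0,y]))
cv2.imwrite('pics/w1.png',np.vstack([np.hstack([D['g1']['image'],D['g2']['image']]),np.hstack([D['b1']['image'],D['b2']['image']])])[:, :])
i=cv2.imread('pics/w1.png');cv2.imwrite('pics/w1.png',cv2.resize(i,(800,600),interpolation=cv2.INTER_AREA))
E
```

```text
g1 [ 0.50679957 -0.27345775  0.54096263] [-1.42783721e+01 -1.15984141e-02  1.59946529e+02] 302.75874916925966 253.7925210099811 187.29348586748551
[-5.37674305e+00  1.29154214e+01  9.53313084e+00 -1.61728063e-03
 -8.66319019e+01 -1.46662270e+01]
{'tote_centre': [{'xyz': [0.5292, -0.2088, 0.0086], 'score': 0.78}, {'xyz': [0.454, 0.2634, 0.0644], 'score': 0.16}]}
g2 [ 0.4477636  -0.25311503  0.54054734] [-1.42685692e+01 -5.41024276e-02  1.59989309e+02] 302.75874916925966 253.7925210099811 187.29348586748551
[-3.64860717e+00  6.27927404e+00  1.35277828e+00 -4.74403275e-04
 -8.51357205e+01 -1.63630980e+01]
{'tote_centre': [{'xyz': [0.5343, -0.2101, 0.019], 'score': 0.73}]}
b1 [0.51057655 0.11789549 0.54126137] [-1.42883407e+01  2.80545184e-02  1.71927695e+02] 302.75874916925966 253.7925210099811 187.29348586748551
[ 3.63547282e+01  1.09540445e+01  7.05907111e+00  8.49426822e-06
 -8.60977766e+01 -4.44118987e+01]
{'dock': [{'xyz': [0.5202, 0.1846, 0.0111], 'score': 0.86}], 'jar1': [{'xyz': [0.5606, 0.185, 0.056], 'score': 0.94}], 'jar2': [{'xyz': [0.5606, 0.185, 0.056], 'score': 0.94}]}
b2
[... 165 characters left out ...]
65290e+00  7.53623818e-03  2.47498635e-04
 -8.49804323e+01 -4.87076550e+01]
{'dock': [{'xyz': [0.5154, 0.1867, 0.0096], 'score': 0.57}], 'jar1': [{'xyz': [0.4787, 0.2088, 0.0607], 'score': 0.93}, {'xyz': [0.5613, 0.1827, 0.058], 'score': 0.78}], 'jar2': [{'xyz': [0.4787, 0.2088, 0.0607], 'score': 0.93}, {'xyz': [0.5613, 0.1827, 0.058], 'score': 0.78}]}
7.1417
70 [ -5.33620632  26.37593674 -19.00441755   0.         -44.61964571
 -14.66379368]
-110 [ -5.33620632  26.37593674 -19.00441755   0.         -44.61964571
 165.33620632]
82 [ 37.24475121  17.88722027 -17.07926519   0.         -55.03351454
 -45.24475121]
-98 [ 37.24475121  17.88722027 -17.07926519   0.         -55.03351454
 134.75524879]
```

View pics/w1.png

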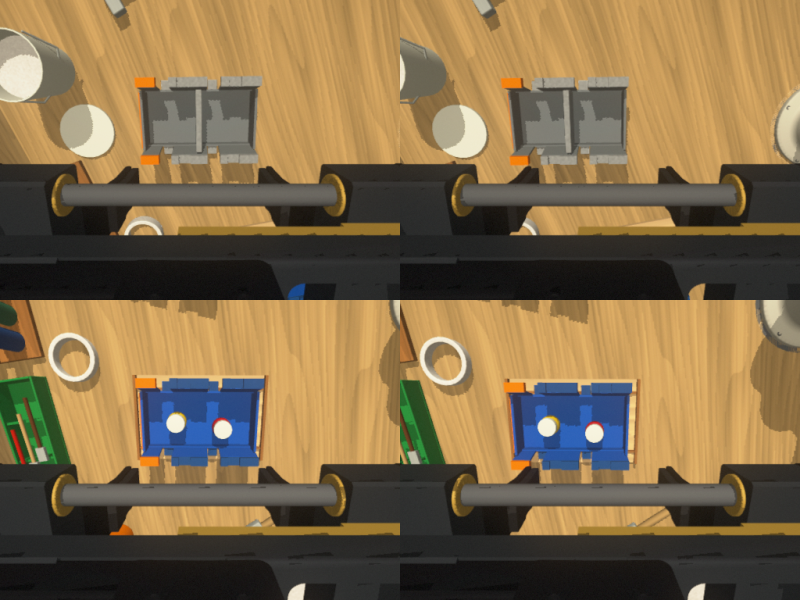

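```bash
python3 - <<'E'
from h import *
D=pickle.load(open('D.pkl','rb'))
g=D['g1']['image'][85:220,160:350];b=D['b1']['image'][85:220,160:350]
c=np.vstack([g,b]);c=cv2.resize(c,None,fx=4,fy=4,interpolation=cv2.INTER_CUBIC)
for i in range(0,190,10): cv2.line(c,(i*4,0),(i*4,4 if i%50 else 12),(255,255,255))
cv2.imwrite('pics/gg.png',c[:540]);cv2.imwrite('pics/bb.png',c[540:])
E
```

```text
(no output)
```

View pics/gg.png

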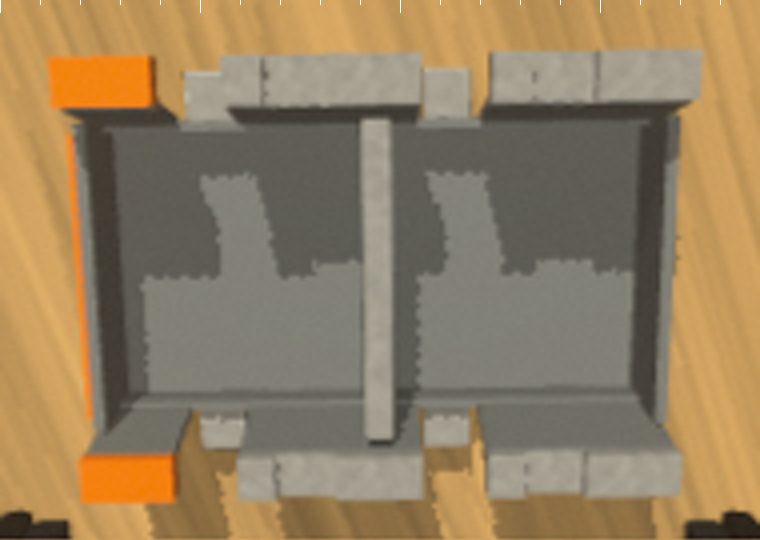

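View pics/bb.png

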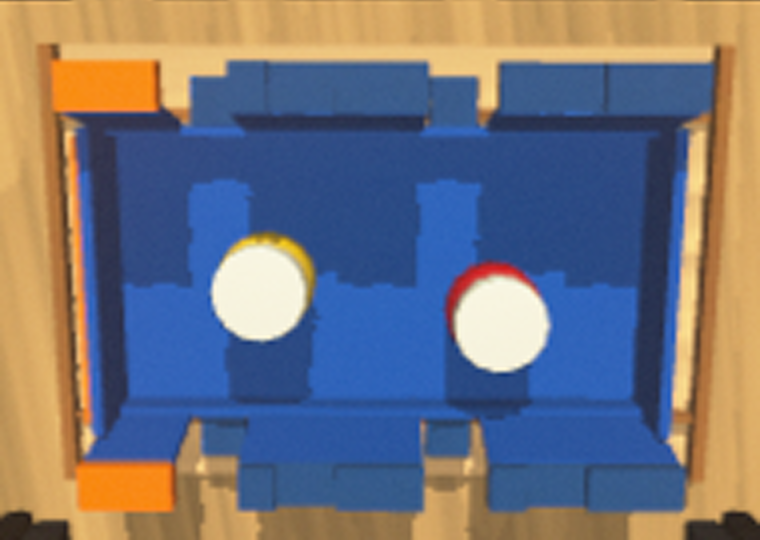

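```bash
cat >fit.py <<'E'
from h import *
from scipy.optimize import least_squares
X=[120,83,57,-17,-43,-120]
def fit(f,top,bot,vt,vb,p0,oz=(160,85),s=4,fixz=None):
    # top/bot: u of X edges ; v: [(u,v,y mm)] 
    back=lambda a,o:(np.asarray(a,float)+.5)/s-.5+o
    P=[(x,-77) for x in X]+[(x,77) for x in X]; U=back(top+bot,oz[0])
    V=vt+vb
    def pts(p,L):
        c,sn=np.cos(p[2]),np.sin(p[2]);L=np.array(L)/1000.
        return np.c_[p[0]+c*L[:,0]-sn*L[:,1],p[1]+sn*L[:,0]+c*L[:,1],np.full(len(L),p[3] if fixz is None else fixz)]
    def res(p):
        r=project(f,pts(p,P))[:,0]-U
        q=project(f,pts(p,[(x,y) for x,_,y in V]))[:,1]-back([v for _,v,_ in V],oz[1])
        return np.r_[r,q]
    o=least_squares(res,p0)
    return o.x,o.fun
if __name__=='__main__':
    D=pickle.load(open('D.pkl','rb'))
    g=([50,154,222,420,490,700],[80,176,239,423,488,681],
       [(100,57,-86),(-100,50,-86),(100,107,-68),(-80,101,-68)],[(100,502,86),(-100,498,86),(100,456,68),(-100,452,68)])
    b=([52,158,228,428,500,713],[77,175,238,423,488,685],
       [(100,61,-86),(-100,63,-86),(100,111,-68),(-80,115,-68)],[(100,510,86),(-100,510,86),(100,463,68),(-100,467,68)])
    for k,a,p0,z in(('g1',g,[.53,-.21,-.35,.08],.08),('b1',b,[.51,.187,-.14,.086],.086)):
        for fz in(None,z):
            x,r=fit(D[k],*a,p0,fixz=fz);print(k,np.round(x[:2],4),np.degrees(x[2]).round(2),x[3].round(4),np.round(r,1))
E
python3 fit.py
```

```text
g1 [ 0.5297 -0.2088] -19.34 0.0768 [ 0.3 -0.7 -0.1  0.4  0.5  0.1  0.4 -0.6 -0.1 -0.  -0.1 -0.3  0.   0.
  0.1  0.1 -0.2 -0.7  0.6  0.1]
g1 [ 0.5295 -0.2091] -19.34 0.08 [-0.2 -1.  -0.3  0.6  0.8  0.8 -0.  -0.9 -0.3  0.1  0.2  0.3 -0.3 -0.3
 -0.1 -0.2  0.2 -0.3  1.   0.4]
b1 [0.5188 0.189 ] -8.3 0.0829 [ 0.7 -0.5 -0.2  0.4  0.2 -0.4  0.5 -0.7 -0.1  0.2  0.3 -0.4 -0.2 -0.1
  0.1 -0.5 -0.3  0.2  0.7  0.2]
b1 [0.5187 0.1887] -8.3 0.086 [ 0.2 -0.8 -0.4  0.5  0.4  0.2  0.  -1.  -0.3  0.4  0.6  0.1 -0.5 -0.5
 -0.2 -0.7  0.2  0.6  1.   0.5]
```

```bash
python3 - <<'E'
from h import *
x,y=.5296,-.2090;o=[-90,0,70.66]
env.goto([x,y,.20],o)
env.move_straight([x,y,.032],rate=.12,force_limit=8)
s=env.read_state();print(s['clock'],s['position'],s['tool_rot'],s['force'])
env.gripper_to(0.0,35)
s=env.read_state();print(s['clock'],s['position'],s['tool_rot'],s['force'],s['opening'])
env.move_straight([x,y,.30],rate=.15);env.dwell(.3)
s=env.read_state();print(s['clock'],s['position'],s['tool_rot'],s['force'],s['wrist_torque'],s['opening'])
f=env.grab_frame('wrist');pickle.dump(f,open('L.pkl','wb'));cv2.imwrite('pics/lift.png',f['image'])
E
```

```text
10.3 [ 0.53019282 -0.2090788   0.03273898] [-9.00903977e+01 -1.37857094e-02  7.06715878e+01] [-0.29692833  0.23252876 -0.7534097 ]
11.4917 [ 0.52966037 -0.20899354  0.03198626] [-9.00058044e+01 -1.34041682e-03  7.06622056e+01] [ 0.91698363 -0.02604425 -0.18605598] 0.13125145742112562
13.725 [ 0.52956987 -0.20899971  0.29975385] [-8.99735826e+01  6.18981801e-03  7.06605495e+01] [-1.10769103 -1.05136404 -5.25475398] [0.07278997 0.08563221 0.05109854] 0.1385084935108198
```

View pics/lift.png

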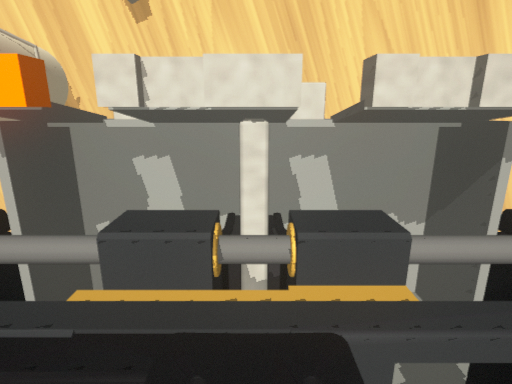

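```bash
python3 - <<'E'
from h import *
f=pickle.load(open('L.pkl','rb'))
c,s=np.cos(np.radians(-19.34)),np.sin(np.radians(-19.34))
for z in(.348,):
    P=np.array([(83,-86),(57,-86),(-17,-86),(-43,-86),(-17,-68),(57,-68)])/1000
    W=np.c_[.52957+c*P[:,0]-s*P[:,1],-.2090+s*P[:,0]+c*P[:,1],np.full(len(P),z)]
    print(project(f,W).round(1))
# handover to above blue, 20 mm short
b=np.array([.5187,.1887]);a=np.radians(-8.3);d=np.array([np.cos(a),np.sin(a)])
p=b-.020*d
for z in(.30,.16,.10):
    print(env.inverse_kinematics([*p,z],[-90,0,-98.3]))
E
```

```text
[[ 13.6  53.7]
 [ 88.8  53.7]
 [302.7  53.7]
 [377.9  53.7]
 [300.7 107.5]
 [ 95.5 107.5]]
[ 38.40551141  10.47229672  -4.59219586   0.         -74.93550742
 133.29448859]
[ 38.40551141  16.48149081 -17.51187407   0.         -56.00663512
 133.29448859]
[ 38.40551141  20.46892745 -21.73833145   0.         -47.79274109
 133.29448859]
```

```bash
python3 - <<'E'
from h import *
b=np.array([.5187,.1887]);a=np.radians(-8.3);d=np.array([np.cos(a),np.sin(a)])
p=b-.020*d;o=[-90,0,-98.3]
env.goto([*p,.30],o)
env.move_straight([*p,.126],rate=.12);env.dwell(.4)
s=env.read_state();print(s['clock'],s['position'],s['tool_rot'],s['force'],s['wrist_torque'],s['opening'])
r=env.move_straight([*p,.102],rate=.004,force_limit=2.5)
s=env.read_state();print(r,s['clock'],s['position'],s['tool_rot'],s['force'],s['wrist_torque'],s['opening'])
env.dwell(.3)
s=env.read_state();print(s['position'],s['force'],s['wrist_torque'])
f=env.grab_frame('scene');cv2.imwrite('pics/s2.png',cv2.resize(f['image'][100:230,220:400],(720,520),interpolation=cv2.INTER_CUBIC))
E
```

```text
17.975 [0.49892791 0.19159862 0.12613061] [-8.99907112e+01  1.02249954e-02 -9.82994723e+01] [ 0.10094097  0.80938331 -5.41459022] [-0.10286005  0.00294236  0.02032977] 0.13588611237896073
True 21.625 [0.49891491 0.19160907 0.10992243] [-9.00037839e+01 -1.00099500e-02 -9.82937356e+01] [-0.7839913   0.01507049  5.45032896] [-0.07752608  0.0851215   0.00762658] 0.13360457371822893
[0.49890273 0.19158809 0.1099104 ] [-1.37116612e+00 -1.20005121e-03  6.62178755e+00] [-0.02116095  0.05172708  0.02325079]
```

View pics/s2.png

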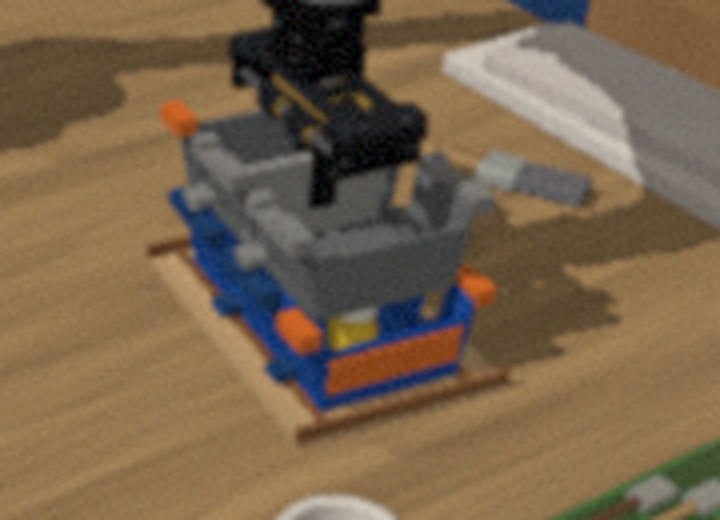

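```bash
cat >slide.py <<'E'
from h import *
b=np.array([.5187,.1887]);a=np.radians(-8.3);d=np.array([np.cos(a),np.sin(a)])
W=-5.35
def st():
    s=env.read_state();return s,s['force'][2]-W,s['force'][:2]@d,(s['position'][:2]-b)@d
def rep(t,zc):
    s,N,F,u=st();print(t,'t%.2f u%.1fmm zc%.2f z%.2f N%.1f F%.1f'%(s['clock'],u*1e3,zc*1e3,s['position'][2]*1e3,N,F));return N
E
python3 - <<'E'
from slide import *
s=env.read_state();z=s['position'][2]
rep('start',z)
for i in range(6):
    z+=.0002;env.move_straight([*(b-.02*d),z],rate=.004);N=rep('relax',z)
    if N<5:break
env.dwell(.3);rep('rest',z)
h=env.move_straight([*(b-.007*d),z],rate=.012,force_limit=5);rep('slid %s'%h,z)
E
```

```text
start t21.98 u-20.0mm zc109.92 z109.92 N11.5 F-1.6
relax t22.99 u-19.9mm zc110.12 z110.05 N8.7 F0.7
relax t23.24 u-20.0mm zc110.32 z110.07 N7.3 F1.5
relax t23.49 u-20.1mm zc110.52 z110.14 N4.8 F1.7
rest t23.79 u-20.1mm zc110.52 z110.20 N4.0 F1.0
slid True t24.21 u-19.2mm zc110.52 z110.14 N8.2 F-1.7
```

```bash
python3 - <<'E'
from slide import *
z=.1107;u=-.019
while u<.006:
    u+=.003 if u<-.007 else .001
    h=env.move_straight([*(b+u*d),z],rate=.010,force_limit=9);env.dwell(.05)
    N=rep('%.1f %s'%(u*1e3,h),z)
    if h or N>14: break
    if env.read_state()['position'][2]<.1085: break
    z-=np.clip((4-N)/12e3,-.0004,.0004)
    if env.read_state()['clock']>48: break
E
```

```text
-16.0 False t24.74 u-16.6mm zc110.70 z110.29 N7.7 F-4.2
-13.0 False t25.24 u-12.8mm zc111.01 z110.46 N0.4 F-0.4
-10.0 False t25.74 u-10.1mm zc110.71 z110.55 N-0.1 F-0.0
-7.0 False t26.24 u-6.9mm zc110.37 z110.39 N0.4 F-0.4
-4.0 False t26.74 u-3.8mm zc110.06 z110.24 N1.6 F-0.5
-3.0 False t27.04 u-3.0mm zc109.86 z110.14 N4.2 F0.1
-2.0 False t27.34 u-1.8mm zc109.87 z109.67 N0.4 F0.9
-1.0 False t27.65 u-1.2mm zc109.57 z109.10 N-0.8 F-0.6
-0.0 False t27.96 u0.0mm zc109.17 z109.10 N-0.2 F0.1
1.0 False t28.27 u1.0mm zc108.82 z108.82 N-0.1 F0.1
2.0 False t28.57 u2.0mm zc108.48 z108.44 N-0.4 F0.4
```

```bash
python3 - <<'E'
from slide import *
env.move_straight([*(b+.0003*d),.1084],rate=.005);env.dwell(.1);rep('back',.1084)
h=env.move_straight([*(b+.0003*d),.1035],rate=.003,force_limit=2.5);env.dwell(.2);N=rep('down %s'%h,0)
f=env.grab_frame('scene');cv2.imwrite('pics/s3.png',cv2.resize(f['image'][100:230,220:400],(720,520),interpolation=cv2.INTER_CUBIC))
E
```

```text
back t29.17 u0.3mm zc108.40 z108.41 N-0.5 F0.0
down True t30.63 u0.2mm zc0.00 z104.10 N12.4 F-1.2
```

```bash
python3 - <<'E'
from slide import *
z=.1041
for i in range(6):
    z+=.0002;env.move_straight([*(b+.0003*d),z],rate=.004);N=rep('relax',z)
    if N<6:break
env.gripper_to(0.9);env.dwell(.3);rep('open',z)
env.move_straight([*(b+.0003*d),.32],rate=.1);env.dwell(.4)
s=env.read_state();print(s['clock'],s['force'],s['opening'])
f=env.grab_frame('wrist');g=env.grab_frame('scene');pickle.dump(f,open('E.pkl','wb'))
print(env.search_frame(g,'tote_centre')[:1])
a=cv2.resize(g['image'][100:230,220:400],(720,520),interpolation=cv2.INTER_CUBIC)
cv2.imwrite('pics/e1.png',np.hstack([cv2.resize(a,(400,289)),cv2.resize(f['image'],(385,289))]))
E
```

```text
relax t31.68 u0.3mm zc104.30 z104.30 N10.0 F-1.3
relax t31.93 u0.2mm zc104.50 z104.30 N9.7 F-0.4
relax t32.17 u0.2mm zc104.70 z104.40 N6.8 F-0.0
relax t32.42 u0.2mm zc104.90 z104.47 N5.5 F0.9
open t33.99 u0.3mm zc104.90 z104.92 N5.8 F-0.5
36.6917 [ 0.6150209   1.01618281 -0.38377464] 0.8988846310585737
[{'xyz': [0.5312, 0.1976, 0.1173], 'score': 0.57}]
```

View pics/e1.png

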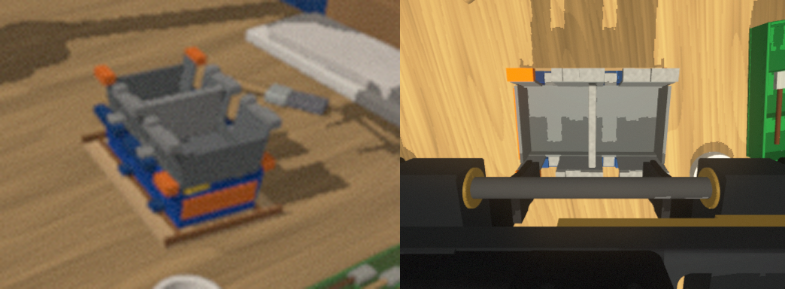

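```bash
python3 -c "
from h import *
env.close_job();print(env.read_state()['clock'])"
```

```text
the job is handed in; nothing more can be done
the job is handed in; nothing more can be done
```

The grey tote appears to be seated in all four of the blue tote's pockets, half-turned and released. I handed the job in at about 37 s of the 72 s allowed; no verdict is reported.

**What I did:** I lifted the tote by its bar, turned it half round and set it on the rims 20 mm short of the blue tote's centre as seen by the camera. I then slid it along with roughly 0–8 N on the rims. The feet began to drop about 2 mm before the estimated centre. I lowered it in, opened the fingers and withdrew.

**Last checks that agreed:**
- **Touchdown height:** contact came with the tool at 109.9 mm, against 110 expected for standing on the rims.
- **Seated height:** it came to rest with the tool at 104.1 mm, against 104 expected for the pockets.
- **Final pictures:** the tote is level and in line, with its orange end over the blue tote's plain end. No sign of jar contact; I did not re-measure the jars or the other things on the bench.

**What was less clean:**
- **Contact force:** it peaked at about 12 N by the readings, above the few newtons I intended but under the 25 N limit. About 5.5 N of downward load was still on when I opened the fingers.
- **First slide:** its 5 N stop tripped after 1 mm, so I repeated it with a 9 N limit.
- **Lost contact:** for parts of the slide the load was close to zero, so the tote was only just touching the rims there.
- **Grasp picture:** after lifting, the slot edges in the wrist view were up to about 20 px from my prediction. I did not resolve this, but the touchdown height showed no slip.
- **Unmeasured offset:** I did not measure the blue tote's offset on the dock separately. I worked from the blue tote itself.

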